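# Fold the comb and the razor and stow them in their case

## Robot

A 6-joint arm with a two-finger parallel gripper is mounted at the origin on a cart in front of the work surface, level with it; the furniture and walls round the work are solid. World frame = base frame: x ahead of the robot, y to its left, z up, the work surface at z = 0. Lengths are in m, angles in rad, forces in N, time in s.
With the tool pointing down it reaches from about 0.35 to 0.85 m from the base axis. Payload 8.1 kg.
Tool frame: the origin (TCP) lies between the finger pads; the fingertips stand 11 mm ahead of it and the grasp point (between the pads) lies 8 mm behind it (tips_ahead is the z of the fingertips in the tool frame, in m); z points along the fingers, y is the line along which they close (so a half turn about z gives the same grasp; the last joint's range is limited). The gripper opens to 93 mm and grips with 3 to 60 N. Pads are 15 mm wide; open, the fingers measure 128 mm over their backs; the gripper's body (75 mm by 188 mm) begins 65 mm behind the grasp point.
Start: joints at [1.102, 0.13, 1.488, -0, 1.523, -0.085], TCP at [0.225, 0.556, 0.205] pointing down, gripper open.
Joint ranges: [-2.96, 2.96], [-0.89, 2.26], [0.02, 2.5], [-1.34, 4.48], [0, 2.73], [-2.66, 2.66]. Speed limits (rad/s): [2.39, 2.39, 2.79, 3.14, 3.14, 3.14].

## Interface

Orientations are given as a rotation vector (axis times angle).
In Python, from plant import read_state, read_camera, close_job, tips_ahead gives the robot as it stands. The module is installed in compiled form; this text tells all that it offers.
- The arm moves only by the tool move_arm, never from a script. Its argument "plan" is a list of rows, each a list of 7 numbers: the turn, a rotation vector about the tool's x, y, z in units of 6 degrees (1.0 is 6 degrees), then the shift along the tool's x, y, z in units of 25 mm (1.0 is 25 mm), then the finger opening in mm, from 0 to 93. A call has exactly 10 rows; each row shifts and turns the commanded pose from where the row before left it, along the tool's axes as they then stand; what a row does not reach is not made up. A row lasts 1/10 s, in which the tool goes at most 50 mm and 8.59 degrees, less where a joint would pass 70% of its speed; a pose out of reach is approached as far as the arm can. A call is refused whole if a number of a shift passes 1 or a number of a turn 1, either way. A call with a gripper value outside its range is refused whole. The fingers move at their own pace and stop on an object; "force" is the grip in N (left out, the last holds). Time passes only in rows, so rows that do not move let the fingers close, or fill a call up. It gives the time, the measured TCP pose, the force, the opening and the grip force at its end, in the units of the state.
- read_state(): the state, without advancing time (a new reading comes with each control period).
- read_camera(name): name is "side" or "top" or "wrist"; returns a dict with "frame" (400x640x3 uint8, red, green, blue), "z_map" (400x640 float32, m along the optical axis (not along the pixel's ray), 0 where there is no reading), "fx", "fy", "cx", "cy" (pixels), "distortion" ([k1, k2, p1, p2, k3] as OpenCV has them; the pictures are not rectified), "rvec" (rotation vector, rad) and "tvec" (3), from world to camera coordinates, as OpenCV has them. Camera axes: x right, y down, z forward; pixel columns grow to the right and rows downward; lengths in m; the calibration is good to about 2 mm. A picture is of the moment at which its call begins.
- close_job(): hands the job in; it is judged then, once.
The state is a dict: "t": time; "q": joint angles; "dq": joint speeds; "joint_torque": joint torques, N m; "tool_pos": TCP position; "orientation": TCP orientation; "force": force on the tool from outside, world axes, zero at the start; "wrist_torque": the same for the moment, N m; "opening": finger opening in m; "gripper_force": force on a finger pad.
Only numpy, scipy, OpenCV 4.12 (cv2) and the standard library are available. Lean on these libraries where they do the work, as an engineer would, in place of code of your own. Each camera call takes 0.05 s, during which the arm holds its last target. There are 200 camera calls.

## Task

Fold the comb and the razor fully shut and lay them in the sloping case, one in each pocket (either may go in either, either way round), flat on the pocket floor with the handle's present top side still up. Lay them in gently rather than dropping them, and leave the pots and the tape roll where they are.

Things in the scene. Friction and masses are not known exactly. Their poses are not given: they have to be found in the camera images.
- comb: folding comb with a blue handle and a white comb leaf; 150 x 26 x 20 mm when shut, about 85 g. Origin under the middle of the handle, which spans x -75..75, y -11..11, z 0..20 mm; own x along the handle from the hinge end (pivot at x=-64, y=0) to the other, z up, y towards the open slot that takes the leaf (shut, the leaf's back stands out to y=15)
- comb_leaf (a joint): opening angle of the white comb from its handle, rad: 0 fully shut, grows as it opens, its free end swinging to the handle's +y side, about the handle's z. Starts 0.45 to 0.75. Light hinge friction (0.015 N m), stays where left: pinching leaf and handle together 40 to 65 mm from the pivot shuts it
- comb_mid (a point): centre of the underside of the shut comb, at (0, 2, 0) mm in the comb's own frame and with its axes
- comb_tip (a point): free end of the white comb, 130 mm from the pivot; the leaf is 8 mm thick, lies at height 6..14 mm on the counter, and its back is 15 mm to the +y side of the pivot line
- razor: folding razor with a red handle and a steel leaf (blade holder); 150 x 26 x 20 mm when shut, about 85 g. Origin under the middle of the handle, which spans x -75..75, y -11..11, z 0..20 mm; own x along the handle from the hinge end (pivot at x=-64, y=0) to the other, z up, y towards the open slot that takes the leaf (shut, the leaf's back stands out to y=15)
- razor_leaf (a joint): opening angle of the steel leaf from its handle, rad: 0 fully shut, grows as it opens, its free end swinging to the handle's +y side, about the handle's z. Starts 0.45 to 0.75. Light hinge friction (0.015 N m), stays where left: pinching leaf and handle together 40 to 65 mm from the pivot shuts it
- razor_mid (a point): centre of the underside of the shut razor, at (0, 2, 0) mm in the razor's own frame and with its axes
- razor_tip (a point): free end of the steel leaf, 130 mm from the pivot; the leaf is 8 mm thick, lies at height 6..14 mm on the counter, and its back is 15 mm to the +y side of the pivot line
- case: shallow open aluminium case with dark lining, fixed on a dark sloping stand, 192 x 206 mm with walls 14 to 18 mm above the lining, lid fixed open and upright behind its upper edge (170 mm tall); two pockets side by side running up the slope. Origin at the middle of the lined floor, axes as for the pockets; this point is 66 mm above the counter
- pocket_left (a point): centre of the left pocket's floor, which slopes 32 degrees, rising away from the robot: own x up the slope along the pocket, y across to the left, z square out of the floor. Inside 167 x 36 mm, between end blocks and four corner rails (42 mm long, 8 thick), all 10 mm high; the middle 86 mm of each side is open for fingers. Pocket centres 90 mm apart
- pocket_right (a point): centre of the right pocket's floor, which slopes 32 degrees, rising away from the robot: own x up the slope along the pocket, y across to the left, z square out of the floor. Inside 167 x 36 mm, between end blocks and four corner rails (42 mm long, 8 thick), all 10 mm high; the middle 86 mm of each side is open for fingers. Pocket centres 90 mm apart
- powder_pot: bystander: squat white pot with a mint-green lid, 55 mm across, 44 mm high; origin at the centre of its underside
- cream_pot: bystander: round blue pot with a pale lid, 58 mm across, 37 mm high; origin at the centre of its underside
- tape_roll: bystander: black roll of tape lying flat, 62 mm across, 19 mm high, in front of the fixed stone wash basin; the basin fills the counter to the left of the work and the start pose lies beyond it, so cross it with the fingertips at least 0.25 m above the counter; origin at the centre of its underside
Not all that is in view belongs to the job. Of the things that look like the razor, the largest one is meant.

How it is judged:
At the end, for the whole second after the job is handed in: comb and razor both shut (leaf within 0.07 rad of closed), each flat in a different pocket, same side up as at the start, its middle within 13 mm along, 10 mm across and 6 mm in height of the pocket's centre and within 0.12 rad of its direction; both at rest (((x of comb_mid in the frame of pocket_left between -0.013 and 0.013 m and y of comb_mid in the frame of pocket_left between -0.01 and 0.01 m and z of comb_mid in the frame of pocket_left between -0.006 and 0.006 m and angle between the x axis of comb and the x axis of pocket_left, either way round below 0.12 rad and angle between the z axis of comb and the z axis of pocket_left, either way round below 0.12 rad and x of razor_mid in the frame of pocket_right between -0.013 and 0.013 m and y of razor_mid in the frame of pocket_right between -0.01 and 0.01 m and z of razor_mid in the frame of pocket_right between -0.006 and 0.006 m and angle between the x axis of razor and the x axis of pocket_right, either way round below 0.12 rad and angle between the z axis of razor and the z axis of pocket_right, either way round below 0.12 rad) or (x of comb_mid in the frame of pocket_right between -0.013 and 0.013 m and y of comb_mid in the frame of pocket_right between -0.01 and 0.01 m and z of comb_mid in the frame of pocket_right between -0.006 and 0.006 m and angle between the x axis of comb and the x axis of pocket_right, either way round below 0.12 rad and angle between the z axis of comb and the z axis of pocket_right, either way round below 0.12 rad and x of razor_mid in the frame of pocket_left between -0.013 and 0.013 m and y of razor_mid in the frame of pocket_left between -0.01 and 0.01 m and z of razor_mid in the frame of pocket_left between -0.006 and 0.006 m and angle between the x axis of razor and the x axis of pocket_left, either way round below 0.12 rad and angle between the z axis of razor and the z axis of pocket_left, either way round below 0.12 rad)) and value of joint each of comb_leaf, razor_leaf below 0.07 rad and linear speed of each of comb, razor below 0.02 m/s and angle between each of comb, razor's own z axis and vertical below 0.9 rad); the robot touches nothing.
It fails at once if the comb is dropped or flung: moving faster than 0.8 m/s while the fingers do not hold it (linear speed of comb above 0.8 m/s and contact force between the fingers and comb below 0.05 N).
It fails at once if the razor is dropped or flung: moving faster than 0.8 m/s while the fingers do not hold it (linear speed of razor above 0.8 m/s and contact force between the fingers and razor below 0.05 N).
It fails at once if the powder_pot is shifted by more than 30 mm (distance of powder_pot from where it was at the start of the episode above 0.03 m).
It fails at once if the cream_pot is shifted by more than 30 mm (distance of cream_pot from where it was at the start of the episode above 0.03 m).
It fails at once if the tape_roll is shifted by more than 30 mm (distance of tape_roll from where it was at the start of the episode above 0.03 m).
It also fails if it takes over 50 s, if anything falls off the work surface, if the arm or the gripper's body presses on something with over 40 N, if the wrist force passes 120 N, or if a joint passes its speed limit or range.

## Working session

There is one attempt and no reset: what is moved stays moved. The work goes in short steps, Python scripts to look and compute and a tool call to move; the robot and the scene stay as the last step left them, time stands still between calls to the robot, and variables do not carry over. Pictures are saved under pics/ and viewed, at most 10 in all, crops included, and the job is handed in when it is done.

Besides the shell and the picture viewer there is one more tool, called after "Request:" as name(argument=value, ...) on one line, values as JSON. move_arm: Moves the arm, as the interface text tells. Its arguments: {"type":"object","properties":{"plan":{"type":"array","items":{"type":"array","items":{"type":"number"}}},"force":{"type":"number"}},"required":["plan"]}

```bash
mkdir -p pics; cat > h.py <<'E'
import numpy as np, cv2
from plant import read_state, read_camera, close_job, tips_ahead
from scipy.spatial.transform import Rotation as R
def cam(n,save=None):
    c=read_camera(n); c['K']=np.array([[c['fx'],0,c['cx']],[0,c['fy'],c['cy']],[0,0,1.]]); c['D']=np.array(c['distortion'])
    c['R']=R.from_rotvec(c['rvec']).as_matrix()
    if save: cv2.imwrite('pics/'+save,c['frame'][:,:,::-1])
    return c
def depth_pts(c):
    h,w=c['z_map'].shape; u,v=np.meshgrid(np.arange(w),np.arange(h))
    n=cv2.undistortPoints(np.stack([u,v],-1).reshape(-1,1,2).astype(float),c['K'],c['D']).reshape(h,w,2)
    z=c['z_map'][...,None]; P=np.concatenate([n*z,z],-1)
    return (P-np.ravel(c['tvec']))@c['R']
def ray(c,px,z):
    n=cv2.undistortPoints(np.array(px,float).reshape(-1,1,2),c['K'],c['D']).reshape(-1,2)
    d=np.c_[n,np.ones(len(n))]@c['R']; o=-c['R'].T@np.ravel(c['tvec'])
    return o+d*((z-o[2])/d[:,2:])
E
python3 - <<'E'
from h import *
c=cam('top','top.png'); cam('side','side.png'); s=read_state(); print(s['tool_pos'],s['orientation'],tips_ahead)
print(-c['R'].T@np.ravel(c['tvec']), c['fx'])
E
```

```text
[0.2243934  0.55588511 0.20419153] [-5.99107766e-01 -3.08343818e+00  2.50017968e-03] 0.011
[ 0.45548182 -0.20744541  1.41847341] 490.1408353811788
```

View pics/top.png

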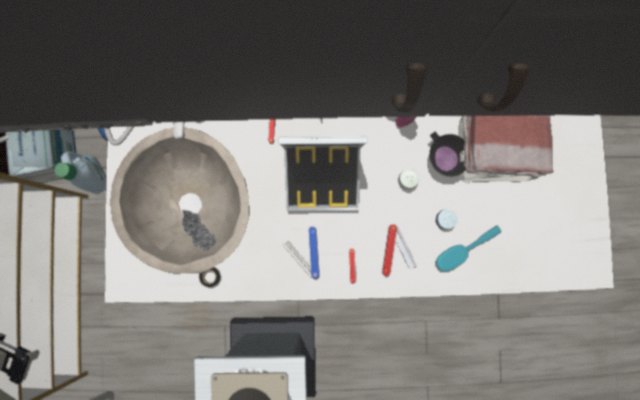

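View pics/side.png

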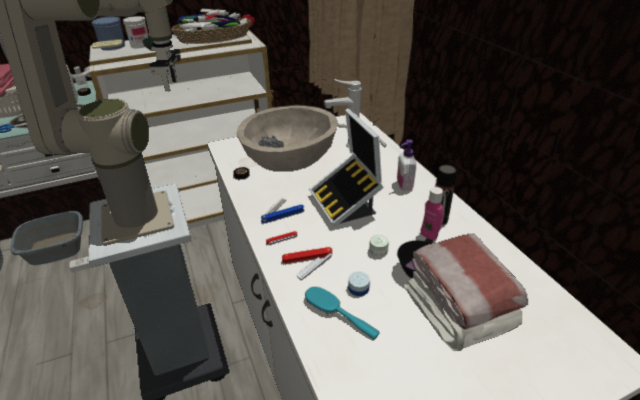

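Top view: the comb is the blue handle (313,252), with its leaf at about (298,258). The case is at (322,178). The tape roll is at (209,277) and the pots are at (408,179) and (447,219).

Things that could be the razor: large red handle with a leaf (390,250), small red one (352,266), red stick behind the case (272,130). By the description (largest) I choose (390,250).

```bash
cat > meas.py <<'E'
from h import *
def handle(c,m,z=.02):
    m=m.astype(np.uint8); n,l,st,ce=cv2.connectedComponentsWithStats(m)
    i=1+np.argmax(st[1:,4]); ys,xs=np.where(l==i)
    P=ray(c,np.c_[xs,ys],z)
    (cx,cy),(w,h),a=cv2.minAreaRect((P[:,:2]*1000).astype(np.float32))
    b=np.radians(a if w>h else a+90)
    return np.array([cx,cy])/1000,b,(w,h),st[i]
def masks(c):
    hsv=cv2.cvtColor(c['frame'],cv2.COLOR_RGB2HSV); H,S,V=cv2.split(hsv)
    return (H>105)&(H<130)&(S>140),((H<8)|(H>172))&(S>150)
E
python3 - <<'E'
from meas import *
c=cam('top'); f=c['frame']
bm,rm=masks(c); roi=np.zeros_like(bm); roi[215:290,270:425]=1
for n,m in(('blue',bm),('red',rm)):
    p,b,wh,st=handle(c,m&roi); print(n,p,np.degrees(b),wh,st)
P=depth_pts(c)
# case floor: dark lining
g=f.max(-1); m=(g<50); m[:150]=0;m[206:]=0;m[:,:292]=0;m[:,355:]=0
Q=P[m]; Q=Q[(Q[:,2]>.01)&(Q[:,2]<.15)]
for _ in range(5):
    A=np.c_[Q[:,:2],np.ones(len(Q))]; k=np.linalg.lstsq(A,Q[:,2],rcond=None)[0]; r=Q[:,2]-A@k; Q=Q[abs(r)<max(.003,2*r.std())]
print(k,len(Q),r.std(),np.degrees(np.arctan(np.hypot(*k[:2]))),np.degrees(np.arctan2(k[1],k[0])))
# yellow rails
hsv=cv2.cvtColor(f,cv2.COLOR_RGB2HSV); y=(hsv[...,0]>15)&(hsv[...,0]<35)&(hsv[...,1]>120)&(hsv[...,2]>60); y[:135]=0;y[215:]=0;y[:,:285]=0;y[:,360:]=0
n,l,st,ce=cv2.connectedComponentsWithStats(y.astype(np.uint8))
for i in range(1,n):
    if st[i,4]>20: print(st[i],P[l==i].mean(0),P[l==i].min(0),P[l==i].max(0))
for q in[(408,179),(447,219),(209,269),(298,258),(405,250),(352,266)]: print(q,P[q[1],q[0]])
a=cv2.resize(f[215:290,275:425],None,fx=5,fy=5,interpolation=cv2.INTER_CUBIC); cv2.imwrite('pics/crop.png',a[:,:,::-1])
E
```

```text
blue [ 0.45300134 -0.18987727] 2.6859636306762695 (122.7669906616211, 13.746805191040039) [310 229   8  44 185]
red [ 0.44752603 -0.40563873] 170.09513092041016 (15.308123588562012, 134.76686096191406) [384 227  11  48 241]
[ 0.63116299 -0.00828319 -0.3518328 ] 826 0.0022156390319816623 32.26083109270698 -0.7518892034365767
[296 148   4  14  34] [ 0.71427645 -0.15344406  0.11168144] [ 0.69723014 -0.15884961  0.09834484] [ 0.72910668 -0.14962883  0.1253067 ]
[312 148   3  14  30] [ 0.69556817 -0.19753584  0.19791944] [ 0.45548182 -0.20744541  0.0969602 ] [ 0.728638   -0.19290059  1.41847341]
[330 148   2  14  28] [ 0.71077327 -0.24334886  0.11082528] [ 0.69446692 -0.2448528   0.09855469] [ 0.72658503 -0.24172229  0.12291147]
[344 148   4  13  27] [ 0.71295686 -0.28617931  0.11044027] [ 0.69596857 -0.28821596  0.10070942] [ 0.72836604 -0.28035291  0.12072551]
[297 191  19  16 137] [ 0.59546627 -0.17326372  0.04613866] [ 0.45548182 -0.20744541  0.01470273] [ 0.6209313  -0.14646186  1.41847341]
[329 190  19  16 140] [ 0.59392117 -0.26399887  0.05550387] [ 0.45548182 -0.28914396  0.02123125] [ 0.62217757 -0.20744541  1.41847341]
(408, 179) [ 0.64820684 -0.4632353   0.04702677]
(447, 219) [ 0.53224595 -0.57126757  0.04140371]
(209, 269) [0.40616762 0.10932377 0.01574897]
(298, 258) [ 0.43243708 -0.14546335  0.0034335 ]
(405, 250) [ 0.44787594 -0.4529758   0.01175779]
(352, 266) [ 0.40634926 -0.29923194  0.01434365]
```

View pics/crop.png

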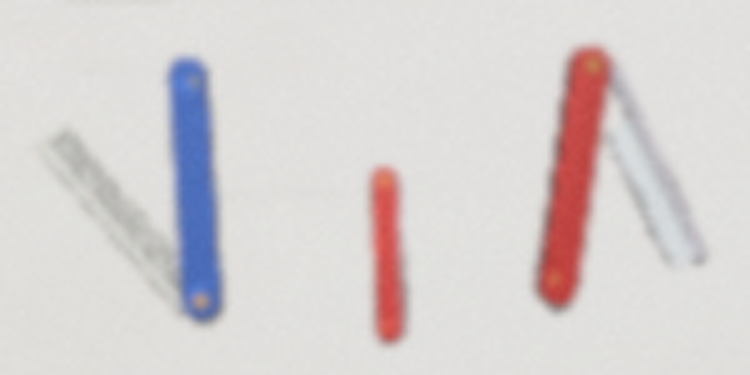

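The crop confirms the choice. The large red razor has its pivot at the far end (592,62) and its leaf opens to the right. The comb's pivot is at the near end (202,300) and its leaf opens to the left. The small red piece at (387,255) is the decoy.

```bash
cat > d.py <<'E'
from h import *
def pose(yaw,tilt=0):  # tool x along -(yaw dir), z down, then tilt deg about tool y
    y=np.radians(yaw); x=np.array([-np.cos(y),-np.sin(y),0]); z=np.array([0,0,-1.]); 
    return R.from_matrix(np.c_[x,np.cross(z,x),z])*R.from_rotvec([0,np.radians(tilt),0])
def delta(p,Rt):
    s=read_state(); R0=R.from_rotvec(s['orientation']); dp=np.array(p)-s['tool_pos']
    print('turn',np.round(np.degrees((R0.inv()*Rt).as_rotvec())/6,2),'shift before turn',np.round(R0.inv().apply(dp)/.025,2),'after',np.round(Rt.inv().apply(dp)/.025,2), 'world',np.round(dp,4),'q',np.round(s['q'],2),'F',np.round(s['force'],1),'t',s['t'])
E
python3 -c "
from d import *
delta([.42,.25,.32],pose(3)); delta([.44,-.19,.25],pose(3))"
```

```text
turn [-0.01 -0.   -4.17] shift before turn [-11.84  -8.43  -4.62] after [ -7.17 -12.63  -4.63] world [ 0.1956 -0.306   0.1157] q [ 1.1   0.13  1.49  0.    1.52 -0.09] F [ 0.2 -0.9  0.2] t 0.15
turn [-0.01 -0.   -4.17] shift before turn [-19.17 -24.44  -1.8 ] after [ -7.05 -30.25  -1.83] world [ 0.2156 -0.746   0.0457] q [ 1.1   0.13  1.49  0.    1.52 -0.09] F [ 0.2 -0.9  0.2] t 0.15
```

Request:
move_arm(plan=[[0, 0, -1, 0, 0, -1, 93], [0, 0, -1, 0, 0, -1, 93], [0, 0, -1, 0, 0, -1, 93], [0, 0, -1, 0, 0, -1, 93], [0, 0, -0.2, -1, -1, -0.5, 93], [0, 0, 0, -1, -1, 0, 93], [0, 0, 0, -1, -1, 0, 93], [0, 0, 0, -1, -1, 0, 93], [0, 0, 0, -1, -1, 0, 93], [0, 0, 0, -1, -1, 0, 93]])

```text
t: 1.15
tool_pos: [0.3831, 0.4133, 0.3173]
orientation: [0.088, -3.14, 0.0]
force: [0.2, 0.7, -0.4]
opening: 0.0929
gripper_force: 0.0
```

Request:
move_arm(plan=[[0, 0, 0, -1, -1, 0, 93], [0, 0, 0, 0, -1, 0, 93], [0, 0, 0, 0, -1, 0, 93], [0, 0, 0, 0, -1, 0, 93], [0, 0, 0, 0, -1, 0, 93], [0, 0, 0, 0, -1, 0, 93], [0, 0, 0, 0, -1, 0, 93], [0, 0, 0, 0, -1, 0, 93], [0, 0, 0, 0, -1, 0, 93], [0, 0, 0, 0, -1, 0, 93]])

```text
t: 2.15
tool_pos: [0.421, 0.1652, 0.3174]
orientation: [0.088, -3.14, 0.0]
force: [0.1, -0.5, -0.2]
opening: 0.093
gripper_force: 0.0
```

Request:
move_arm(plan=[[0, 0, 0, 0, -1, 0, 93], [0, 0, 0, 0, -1, 0, 93], [0, 0, 0, 0, -1, 0, 93], [0, 0, 0, 0, -1, 0, 93], [0, 0, 0, 0, -1, 0, 93], [0, 0, 0, 0, -1, 0, 93], [0, 0, 0, 0, -1, 0.5, 93], [0, 0, 0, 0, -1, 1, 93], [0, 0, 0, 0, -1, 1, 93], [0, 0, 0, 0, -1, 0.3, 93]])

```text
t: 3.15
tool_pos: [0.4338, -0.0839, 0.2444]
orientation: [0.088, -3.136, -0.002]
force: [0.8, 0.5, -0.6]
opening: 0.093
gripper_force: 0.0
```

```bash
python3 -c "
from d import *
delta([.44,-.19,.25],pose(3))
c=cam('wrist','w1.png'); print(-c['R'].T@np.ravel(c['tvec']))"
```

```text
turn [ 0.01 -0.04  0.03] shift before turn [-0.01 -4.25 -0.23] after [-0.03 -4.25 -0.22] world [ 0.0062 -0.1061  0.0056] q [-0.31 -0.32  1.84  0.    1.63 -1.93] F [ 0.8  0.5 -0.6] t 3.15
[ 0.36371592 -0.0884445   0.42311887]
```

View pics/w1.png

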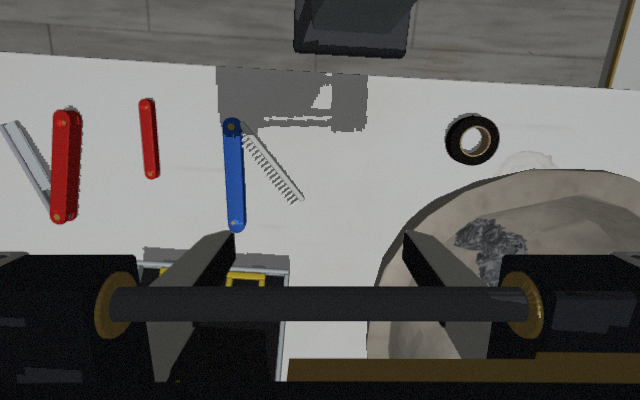

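Wrist view: the blue comb is at (234,175) with its pivot at (231,125) and leaf tip at about (297,200). The large razor is at (65,165) with its pivot near (58,215), and the decoy is at (149,140). I'll measure both from this picture.

```bash
python3 - <<'E'
from meas import *
c=cam('wrist'); hsv=cv2.cvtColor(c['frame'],cv2.COLOR_RGB2HSV); H,S,V=cv2.split(hsv); P=depth_pts(c)
for n,m,x0,x1,z in(('comb',(H>100)&(H<130)&(S>100),215,250,0),('razor',((H<10)|(H>170))&(S>110),40,90,0)):
    roi=np.zeros(m.shape,bool); roi[95:240,x0:x1]=1
    Q=P[m&roi]; Q=Q[(Q[:,2]>.012)&(Q[:,2]<.03)]; print(n,np.median(Q[:,2]),len(Q))
    p,b,wh,st=handle(c,m&roi); print(p,np.degrees(b),wh)
    (cx,cy),(w,h),a=cv2.minAreaRect((Q[:,:2]*1000).astype(np.float32)); print('depth',cx,cy,w,h,a)
print('tips', ray(c,[(297,203),(14,126)],.010), 'pins',ray(c,[(231,126),(58,215)],.02))
E
```

```text
comb 0.01948814788880189 1899
[ 0.44614035 -0.18999904] 2.4505672454833984 (146.95016479492188, 24.179548263549805)
depth 446.5723571777344 -191.50350952148438 147.5897674560547 21.948469161987305 2.326068639755249
razor 0.019335163299207325 2247
[ 0.44860095 -0.40164624] 169.6262664794922 (33.43804168701172, 150.46661376953125)
depth 449.0130310058594 -408.6865234375 23.133705139160156 148.19149780273438 79.61866760253906
tips [[ 0.4781006  -0.11330235  0.01      ]
 [ 0.39876854 -0.4670847   0.01      ]] pins [[ 0.38247576 -0.19695101  0.02      ]
 [ 0.50882724 -0.42228253  0.02      ]]
```

```bash
python3 -c "
from d import *
delta([.43,-.170,.014],pose(2.4))"
```

```text
turn [ 0.   -0.04  0.11] shift before turn [ 0.3  -3.38  9.25] after [ 0.3  -3.38  9.25] world [-0.004  -0.0847 -0.2314] q [-0.31 -0.32  1.84 -0.    1.63 -1.93] F [ 0.3  1.1 -0.1] t 3.25
```

Request:
move_arm(plan=[[0, -0.04, 0.11, 0.3, -0.9, 0.8, 93], [0, 0, 0, 0, -0.9, 0.8, 93], [0, 0, 0, 0, -0.9, 0.8, 93], [0, 0, 0, 0, -0.68, 0.8, 93], [0, 0, 0, 0, 0, 1, 93], [0, 0, 0, 0, 0, 1, 93], [0, 0, 0, 0, 0, 1, 93], [0, 0, 0, 0, 0, 1, 93], [0, 0, 0, 0, 0, 1, 93], [0, 0, 0, 0, 0, 0.5, 93]])

```text
t: 4.25
tool_pos: [0.4317, -0.1669, 0.0284]
orientation: [-0.07, 3.139, 0.002]
force: [-0.5, 0.6, 0.5]
opening: 0.0932
gripper_force: 0.0
```

```bash
python3 -c "
from d import *
delta([.43,-.170,.014],pose(2.4))
cam('wrist','w2.png')"
```

```text
turn [0.01 0.02 0.03] shift before turn [ 0.08 -0.12  0.57] after [ 0.08 -0.12  0.57] world [-0.0017 -0.0031 -0.0144] q [-0.48 -0.08  2.04  0.    1.18 -2.1 ] F [-0.5  0.6  0.5] t 4.25
```

View pics/w2.png

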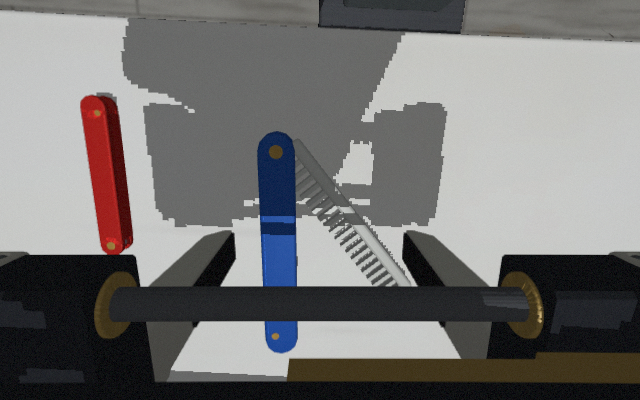

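The comb handle (275,240) and leaf (350,220) both lie between the fingertips at (235,240) and (405,240). I'll go down the last bit and pinch.

Request:
move_arm(plan=[[0, 0, 0, 0, -0.1, 0.57, 93], [0, 0, 0, 0, 0, 0, 60], [0, 0, 0, 0, 0, 0, 45], [0, 0, 0, 0, 0, 0, 30], [0, 0, 0, 0, 0, 0, 20], [0, 0, 0, 0, 0, 0, 15], [0, 0, 0, 0, 0, 0, 15], [0, 0, 0, 0, 0, 0, 15], [0, 0, 0, 0, 0, 0, 15], [0, 0, 0, 0, 0, 0, 15]], force=15)

```text
t: 5.3
tool_pos: [0.4327, -0.1706, 0.0158]
orientation: [-0.07, 3.137, 0.0]
force: [-0.0, 0.2, 0.2]
opening: 0.026
gripper_force: 0.0
```

```bash
python3 -c "
from d import *
delta([.43,-.170,.014],pose(2.4))
cam('wrist','w3.png')"
```

```text
turn [0.   0.04 0.03] shift before turn [0.11 0.03 0.07] after [0.11 0.03 0.07] world [-0.0027  0.0006 -0.0018] q [-0.49 -0.06  2.04  0.    1.15 -2.1 ] F [-0.   0.2  0.2] t 5.3
```

View pics/w3.png

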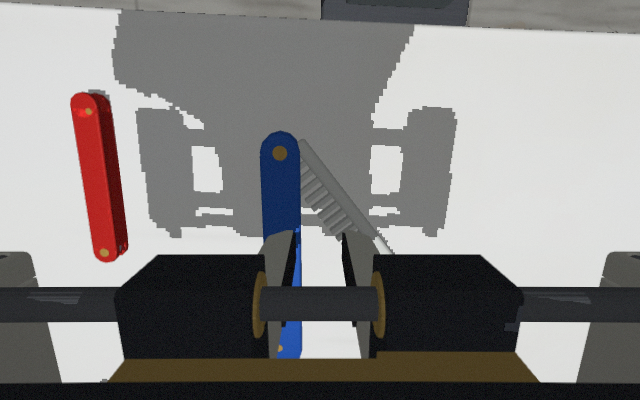

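The fingers show at (283,240) and (360,240), 26 mm apart with no grip force. The leaf still looks open and the left finger overlaps the handle, so I'll check with depth.

```bash
python3 - <<'E'
from d import *
from meas import masks
s=read_state(); print(s['t'],s['opening'],s['gripper_force'],s['tool_pos'])
c=cam('wrist'); P=depth_pts(c)
for q in[(280,153),(280,200),(280,225),(275,245),(290,240),(284,237),(296,236),(347,236),(352,240),(285,260),(288,345),(290,335),(330,215),(385,245),(320,240)]: print(q,c['frame'][q[1],q[0]],np.round(P[q[1],q[0]],4))
t=cam('top'); bm,_=masks(t); roi=np.zeros_like(bm); roi[215:290,270:425]=1
ys,xs=np.where(bm&roi); print('top blue',len(xs),xs.min(),xs.max(),ys.min(),ys.max())
cv2.imwrite('pics/s4.png',cv2.resize(cam('side')['frame'][150:290,200:400],None,fx=4,fy=4)[:,:,::-1])
E
```

```text
5.35 0.021491089099376765 0.0 [ 0.43273241 -0.17061525  0.01584278]
(280, 153) [93 74 39] [ 0.3834 -0.1939  0.0201]
(280, 200) [22 42 89] [ 0.4097 -0.1935  0.0199]
(280, 225) [17 41 87] [ 0.4244 -0.1932  0.0204]
(275, 245) [88 89 83] [ 0.4243 -0.1923  0.0491]
(290, 240) [87 90 84] [ 0.4237 -0.1856  0.0434]
(284, 237) [86 88 82] [ 0.4236 -0.1889  0.0402]
(296, 236) [18 19 20] [ 0.425  -0.1831  0.0347]
(347, 236) [88 87 82] [ 0.4224 -0.1565  0.0381]
(352, 240) [85 86 80] [ 0.4225 -0.1544  0.0428]
(285, 260) [88 89 83] [ 0.4236 -0.1858  0.0664]
(288, 345) [ 58 120 232] [ 0.5054 -0.187   0.0195]
(290, 335) [ 37  83 170] [ 0.4983 -0.1859  0.0191]
(330, 215) [104 105 101] [ 0.4239 -0.1639 -0.001 ]
(385, 245) [149 152 148] [ 0.4392 -0.129   0.0076]
(320, 240) [222 224 222] [ 0.4415 -0.1695 -0.0016]
top blue 38 310 315 229 241
```

View pics/s4.png

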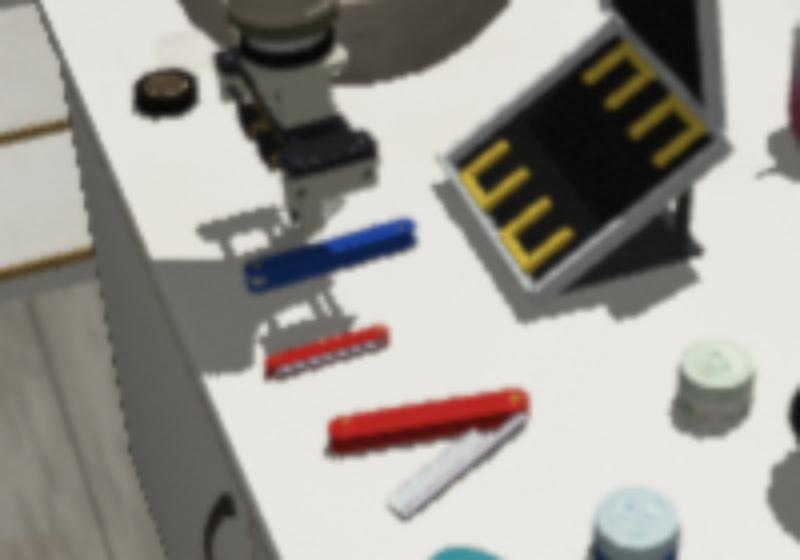

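```bash
python3 - <<'E'
from d import *
s=read_state(); R0=R.from_rotvec(s['orientation']); c=cam('wrist'); P=depth_pts(c); T=R0.inv().apply((P-s['tool_pos']).reshape(-1,3)).reshape(P.shape)
np.set_printoptions(suppress=True)
for col in(284,292,298,345,355):
  for v in range(226,242,2): print(col,v,c['frame'][v,col],np.round(T[v,col]*1000,1))
F=T[(P[...,2]>.024)&(P[...,2]<.15)&(abs(T[...,0])<.02)&(abs(T[...,1])<.06)]; print(len(F),np.percentile(F[:,2],[95,99,100]))
print(s['tool_pos'],s['opening'],tips_ahead)
E
```

```text
284 226 [16 40 85] [  8.6 -20.   -4.1]
284 228 [21 40 88] [  7.2 -20.1  -3.6]
284 230 [22 45 87] [  6.2 -20.   -4.3]
284 232 [17 39 85] [  4.8 -20.1  -3.8]
284 234 [80 81 81] [  9.5 -18.4 -19.2]
284 236 [90 90 85] [  9.6 -18.1 -22.2]
284 238 [88 88 84] [  9.3 -17.9 -24.4]
284 240 [88 88 84] [  9.7 -17.5 -27.9]
292 226 [18 40 85] [  8.4 -15.5  -3.6]
292 228 [22 43 87] [  6.6 -15.6  -2. ]
292 230 [21 43 87] [  6.  -15.5  -3.8]
292 232 [87 88 81] [  9.4 -14.5 -15.9]
292 234 [86 86 82] [  9.6 -14.2 -19.4]
292 236 [90 91 85] [  9.7 -13.9 -22.5]
292 238 [86 88 82] [  9.2 -13.8 -23.9]
292 240 [87 90 82] [  9.4 -13.5 -27.3]
298 226 [23 42 89] [  8.  -12.1  -2.5]
298 228 [ 8 38 82] [  7.1 -12.   -3.3]
298 230 [81 79 81] [  9.2 -11.5 -12.4]
298 232 [86 88 82] [  9.4 -11.2 -15.8]
298 234 [87 88 83] [  9.5 -11.  -19. ]
298 236 [90 89 85] [  9.3 -10.9 -21.4]
298 238 [85 86 81] [  9.3 -10.7 -24.3]
298 240 [88 88 83] [  9.3 -10.6 -26.9]
345 226 [116 116 115] [ 1.1 16.8 17.1]
345 228 [90 90 90] [ 1.9 16.3 10.9]
345 230 [83 84 84] [ 2.1 16.   7. ]
345 232 [86 87 81] [  9.1  14.1 -15.1]
345 234 [87 88 83] [  9.3  13.8 -18.4]
345 236 [88 90 83] [  9.7  13.5 -22.4]
345 238 [90 91 85] [  9.5  13.3 -24.6]
345 240 [89 88 85] [  9.5  13.1 -27.4]
355 226 [100 101  99] [ 4.4 22.1  7.7]
355 228 [100 101  99] [ 3.1 22.2  7.7]
355 230 [115 117 116] [-1.6 23.3 16.8]
355 232 [91 92 89] [-1.  22.7 11.8]
355 234 [87 87 84] [  9.8  18.9 -19.8]
355 236 [84 85 79] [  9.5  18.7 -21.8]
355 238 [86 83 79] [  9.4  18.4 -24.5]
355 240 [87 87 82] [  9.2  18.2 -26.7]
3600 [-0.01885579 -0.01445834 -0.01192173]
[ 0.43276041 -0.17063348  0.01584549] 0.01552324611554224 0.011
```

The fingertips really stand about 11 mm behind the reported TCP (tool z ≈ -11 mm instead of +11 mm), so the fingers passed over the comb. I'll open and go down about 20 mm further, watching the force.

Request:
move_arm(plan=[[0, 0, 0, 0, 0, 0, 93], [0, 0, 0, 0, 0, 0, 93], [0, 0, 0, 0, 0, 0, 93], [0, 0, 0, 0, 0, 0, 93], [0, 0, 0, 0, 0, 0, 93], [0, 0, 0, 0, 0, 0.2, 93], [0, 0, 0, 0, 0, 0.2, 93], [0, 0, 0, 0, 0, 0.2, 93], [0, 0, 0, 0, 0, 0.1, 93], [0, 0, 0, 0, 0, 0, 93]])

```text
t: 6.55
tool_pos: [0.4321, -0.1702, -0.0026]
orientation: [-0.07, 3.138, 0.001]
force: [0.6, -0.4, 0.3]
opening: 0.0903
gripper_force: 0.0
```

```bash
cat > tip.py <<'E'
from d import *
def tips():
    s=read_state(); R0=R.from_rotvec(s['orientation']); c=cam('wrist'); P=depth_pts(c); T=R0.inv().apply((P-s['tool_pos']).reshape(-1,3)).reshape(P.shape)
    F=T[(abs(T[...,0]-.0095)<.0012)&(abs(T[...,1])<.07)&(T[...,2]<.012)&(T[...,2]>-.06)]
    print('pos',s['tool_pos'],'F',s['force'],'open',s['opening'],'tipz',np.percentile(F[:,2],[90,95,99,100]),len(F))
    return s,c,P,T
if __name__=='__main__': tips()
E
python3 tip.py
```

```text
pos [ 0.43210736 -0.17024194 -0.00256272] F [ 0.56201815 -0.40432298  0.33410753] open 0.0903425822743626 tipz [-0.00149793 -0.00103244 -0.00040412  0.00023597] 3358
```

Request:
move_arm(plan=[[0, 0, 0, 0, 0, 0.15, 93], [0, 0, 0, 0, 0, 0, 60], [0, 0, 0, 0, 0, 0, 45], [0, 0, 0, 0, 0, 0, 30], [0, 0, 0, 0, 0, 0, 20], [0, 0, 0, 0, 0, 0, 15], [0, 0, 0, 0, 0, 0, 15], [0, 0, 0, 0, 0, 0, 15], [0, 0, 0, 0, 0, 0, 15], [0, 0, 0, 0, 0, 0, 15]], force=15)

```text
t: 7.6
tool_pos: [0.4329, -0.1706, -0.0054]
orientation: [-0.07, 3.137, 0.0]
force: [-0.4, -0.2, -0.1]
opening: 0.0256
gripper_force: 10.7
```

```bash
python3 -c "
from d import *
delta([.43,-.170,.014],pose(2.4)); print(read_state()['opening'],read_state()['gripper_force'])
cam('wrist','w5.png')"
```

```text
turn [0.   0.04 0.02] shift before turn [ 0.11  0.03 -0.78] after [ 0.11  0.03 -0.78] world [-0.0029  0.0006  0.0194] q [-0.49 -0.02  2.05  0.    1.11 -2.1 ] F [-0.4 -0.2 -0.1] t 7.6
0.025566400401998885 10.733816474676132
```

View pics/w5.png

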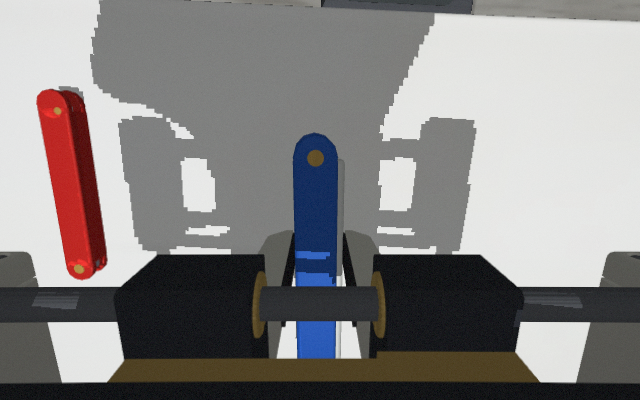

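The comb is shut and held: 25.6 mm opening, 10.7 N, pivot pin at (316,158) with the leaf tucked against the handle. Next I'll lift, tilt and hover above the left pocket.

```bash
cat > place.py <<'E'
from d import *
C={'L':np.array([.6595,-.174,.066]),'R':np.array([.6585,-.264,.066])}
def go(side,h,mid,yaw=-.7,tilt=-32,along=0,across=0):
    Rt=pose(yaw,tilt); t=C[side]+Rt.apply([-along,across,-h])-Rt.apply(mid); delta(t,Rt); return t
E
python3 - <<'E'
from place import *
c=cam('wrist'); s=read_state(); p=ray(c,[(316,158)],.02)[0]; print(p, R.from_rotvec(s['orientation']).inv().apply(p-s['tool_pos']))
print(go('L',.05,[-.0136,0,-.0054]))
E
```

```text
[ 0.38233643 -0.17428792  0.02      ] [ 0.05049945 -0.00146943 -0.02562771]
turn [ 0.15 -5.29  0.53] shift before turn [-7.66 -0.46 -4.05] after [-8.66 -0.03  0.6 ] world [ 0.1915 -0.003   0.102 ] q [-0.49 -0.02  2.05  0.    1.11 -2.1 ] F [0.1 0.1 0.8] t 7.7
[ 0.62433477 -0.17357035  0.09661604]
```

Request:
move_arm(plan=[[0, 0, 0, 0, 0, 0, 15], [0, 0, 0, 0, 0, -0.3, 15], [0, 0, 0, 0, 0, -0.8, 15], [0, 0, 0, 0, 0, -1, 15], [0, 0, 0, 0, 0, -1, 15], [0, 0, 0, 0, 0, -1, 15], [0, 0, 0, 0, 0, -1, 15], [0, -0.8, 0.13, 0, 0, -0.5, 15], [0.1, -0.9, 0.2, 0, 0, 0, 15], [0.05, -0.9, 0.2, 0, 0, 0, 15]], force=25)

```text
t: 8.7
tool_pos: [0.4332, -0.171, 0.1363]
orientation: [0.017, 2.86, -0.015]
force: [-0.6, -0.8, -0.7]
opening: 0.0252
gripper_force: 25.0
```

Request:
move_arm(plan=[[0, -0.9, 0, 0, 0, 0, 15], [0, -0.9, 0, 0, 0, 0, 15], [0, -0.9, 0, -0.5, 0, 0, 15], [0, 0, 0, -1, 0, 0, 15], [0, 0, 0, -1, 0, 0, 15], [0, 0, 0, -1, 0, 0, 15], [0, 0, 0, -1, 0, 0, 15], [0, 0, 0, -0.5, 0, 0, 15], [0, 0, 0, 0, 0, 0, 15], [0, 0, 0, 0, 0, 0, 15]])

```text
t: 9.7
tool_pos: [0.5383, -0.1711, 0.1995]
orientation: [0.013, 2.583, -0.013]
force: [-0.1, -0.3, -0.5]
opening: 0.0254
gripper_force: 25.0
```

```bash
python3 - <<'E'
from place import *
go('L',.05,[-.0136,0,-.0054]); print(read_state()['tool_pos'],read_state()['opening'])
cam('wrist','w6.png')
E
```

```text
turn [-0.05 -0.    0.04] shift before turn [-0.74 -0.03  5.31] after [-0.74 -0.06  5.31] world [ 0.086  -0.0025 -0.1029] q [-0.6  -0.51  2.16  0.35  1.03 -2.28] F [-0.1 -0.3 -0.5] t 9.7
[ 0.5382902  -0.17111899  0.19949069] 0.02540641535841151
```

View pics/w6.png

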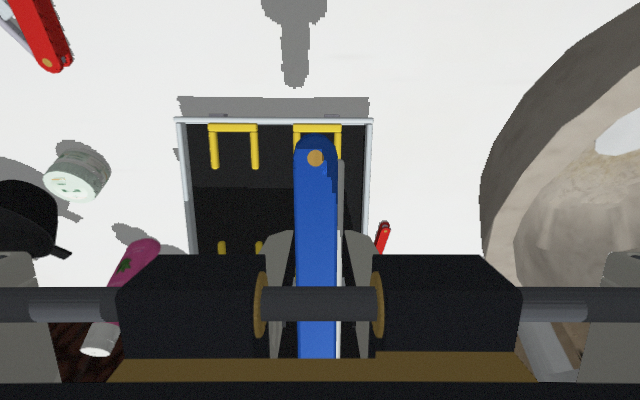

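The comb is held square, with its pin at (316,158). The case's lower rail block of the left pocket is at (293–342,128) and the right pocket's is at (208–259,128). I'll measure the comb and pocket in the tool frame.

```bash
cat > rel.py <<'E'
from place import *
np.set_printoptions(suppress=True,precision=4)
def rel():
    s=read_state(); R0=R.from_rotvec(s['orientation']); c=cam('wrist'); f=c['frame']; P=depth_pts(c); T=R0.inv().apply((P-s['tool_pos']).reshape(-1,3)).reshape(P.shape)
    H,S,V=cv2.split(cv2.cvtColor(f,cv2.COLOR_RGB2HSV))
    W=(P[...,0]>.56)&(P[...,0]<.75)&(P[...,1]<-.12)&(P[...,1]>-.32)&(P[...,2]<.14)&(P[...,2]>.005)
    y=(H>15)&(H<35)&(S>120)&(V>90)&W
    d=(V<60)&W; Q=P[d]
    for _ in range(8):
        A=np.c_[Q[:,:2],np.ones(len(Q))]; k=np.linalg.lstsq(A,Q[:,2],rcond=None)[0]; r=Q[:,2]-A@k; Q=Q[abs(r)<max(.002,2*r.std())]
    g=np.degrees(np.arctan(np.hypot(*k[:2]))); print('floor',k,'tilt',g,'dir',np.degrees(np.arctan2(k[1],k[0])),len(Q),r.std())
    n=np.array([-k[0],-k[1],1]); n/=np.linalg.norm(n); print('n in tool',R0.inv().apply(n))
    N,l,st,ce=cv2.connectedComponentsWithStats(y.astype(np.uint8))
    for i in range(1,N):
        if st[i,4]>15:
            q=P[l==i]; t=T[l==i]; print('yel',st[i],'W',np.percentile(q,[3,97],axis=0).round(4).tolist(),'T',np.percentile(t,[3,97],axis=0).round(4).tolist(),'h',np.percentile(q@n-k[2]*n[2],[5,50,95]))
    return s,R0,c,P,T,H,S,V,k,n
if __name__=='__main__':
    import sys
    s,R0,c,P,T,H,S,V,k,n=rel()
    b=((H>100)&(H<130)&(S>100)) if sys.argv[1]=='b' else (((H<10)|(H>170))&(S>110))
    b[:,:270]=0; b[:,375:]=0; b[260:]=0; q=T[b]; q=q[(abs(q[:,1])<.02)&(q[:,2]<0)&(q[:,2]>-.06)]
    print('handle T: near end x',np.percentile(q[:,0],[50,99.5]),'y',np.percentile(q[:,1],[2,98]),'plane',np.polyfit(q[:,0],q[:,2],1),len(q))
    print('handle height over floor', np.percentile((R0.apply(q)+s['tool_pos'])@n-k[2]*n[2],[5,50,95]))
E
python3 rel.py b
```

```text
floor [ 0.6247 -0.0085 -0.3482] tilt 31.99380177068437 dir -0.7778933729388208 12908 0.0008145510754262395
n in tool [ 0.0003 -0.005  -1.    ]
yel [ 207  123   52   48 1049] W [[0.575, -0.2901, 0.0218], [0.6144, -0.2391, 0.0477]] T [[0.0149, -0.1171, 0.1675], [0.0607, -0.0661, 0.1783]] h [0.0011 0.0092 0.0107]
yel [293 124  49  35 635] W [[0.576, -0.1999, 0.0241], [0.6011, -0.1499, 0.0401]] T [[0.0307, -0.0271, 0.167], [0.0599, 0.0231, 0.1707]] h [0.0075 0.0095 0.0108]
yel [218 242   8  12  86] W [[0.6896, -0.2908, 0.0929], [0.7007, -0.284, 0.1022]] T [[-0.0865, -0.117, 0.1679], [-0.074, -0.1101, 0.1737]] h [0.0049 0.0088 0.0105]
yel [256 242   6  12  56] W [[0.6901, -0.2467, 0.0917], [0.6997, -0.2407, 0.1015]] T [[-0.0857, -0.0729, 0.1673], [-0.0739, -0.0669, 0.1734]] h [0.0059 0.009  0.0107]
handle T: near end x [0.0301 0.0613] y [-0.0123  0.0086] plane [ 0.008  -0.0251] 5058
handle height over floor [0.2015 0.2029 0.2041]
```

Request:
move_arm(plan=[[0, 0, 0, -0.48, -0.08, 0.3, 15], [0, 0, 0, 0, 0, 0.8, 15], [0, 0, 0, 0, 0, 1, 15], [0, 0, 0, 0, 0, 1, 15], [0, 0, 0, 0, 0, 1, 15], [0, 0, 0, 0, 0, 1, 15], [0, 0, 0, 0, 0, 0.8, 15], [0, 0, 0, 0, 0, 0.5, 15], [0, 0, 0, 0, 0, 0.3, 15], [0, 0, 0, 0, 0, 0, 15]])

```text
t: 10.8
tool_pos: [0.6368, -0.1755, 0.0629]
orientation: [0.015, 2.584, -0.013]
force: [-0.0, 0.2, -0.7]
opening: 0.0252
gripper_force: 25.0
```

```bash
python3 rel.py b
```

```text
floor [ 0.6248 -0.0084 -0.3483] tilt 31.99938640002224 dir -0.7728237099300639 32745 0.0007166391945649062
n in tool [ 0.0012 -0.005  -1.    ]
yel [ 105  110  106   89 4197] W [[0.5751, -0.2893, 0.0237], [0.6146, -0.2389, 0.0477]] T [[0.0266, -0.1142, -0.0002], [0.0721, -0.0637, 0.0081]] h [0.0037 0.0092 0.0106]
yel [ 272  111   95   89 3506] W [[0.5762, -0.1998, 0.0239], [0.6145, -0.1501, 0.0479]] T [[0.0269, -0.0247, -0.0007], [0.0722, 0.0251, 0.0031]] h [0.0075 0.0094 0.0106]
yel [308 150  16  16 194] W [[0.5772, -0.18, 0.0555], [0.5828, -0.1733, 0.0592]] T [[0.0479, -0.0052, -0.0264], [0.0543, 0.0015, -0.0243]] h [0.0344 0.0354 0.0364]
yel [279 322  13  37 374] W [[0.691, -0.2014, 0.0924], [0.7092, -0.1944, 0.1072]] T [[-0.0847, -0.0253, -0.0005], [-0.0628, -0.0182, 0.0052]] h [0.0055 0.0093 0.0104]
yel [345 323  13  36 378] W [[0.6912, -0.1582, 0.0923], [0.7091, -0.1515, 0.1071]] T [[-0.0843, 0.0179, -0.0008], [-0.0626, 0.0247, 0.0048]] h [0.0061 0.0093 0.0105]
handle T: near end x [0.0301 0.0615] y [-0.0122  0.0086] plane [ 0.011  -0.0251] 5064
handle height over floor [0.0337 0.035  0.0361]
```

Request:
move_arm(plan=[[0, 0, 0, 0, 0, 0.2, 15], [0, 0, 0, 0, 0, 0.2, 15], [0, 0, 0, 0, 0, 0.1, 15], [0, 0, 0, 0, 0, 0.03, 15], [0, 0, 0, 0, 0, 0.02, 15], [0, 0, 0, 0, 0, 0.02, 15], [0, 0, 0, 0, 0, 0.02, 15], [0, 0, 0, 0, 0, 0, 15], [0, 0, 0, 0, 0, 0, 15], [0, 0, 0, 0, 0, 0, 15]])

```text
t: 11.85
tool_pos: [0.6457, -0.176, 0.0519]
orientation: [0.014, 2.582, -0.014]
force: [-0.1, -1.3, -1.3]
opening: 0.025
gripper_force: 25.0
```

```bash
python3 rel.py b | tail -2
```

```text
handle T: near end x [0.0302 0.0616] y [-0.0124  0.0086] plane [ 0.018  -0.0251] 5139
handle height over floor [0.0194 0.0209 0.0221]
```

Request:
move_arm(plan=[[0, 0, 0, 0, 0, 0.04, 15], [0, 0, 0, 0, 0, 0.02, 15], [0, 0, 0, 0, 0, 0, 15], [0, 0, 0, 0, 0, 0, 28], [0, 0, 0, 0, 0, 0, 34], [0, 0, 0, 0, 0, 0, 42], [0, 0, 0, 0, 0, 0, 46], [0, 0, 0, 0, 0, -0.2, 46], [0, 0, 0, 0, 0, -0.6, 46], [0, 0, 0, 0, 0, -1, 46]])

```text
t: 12.9
tool_pos: [0.6214, -0.1748, 0.0875]
orientation: [0.014, 2.585, -0.012]
force: [0.2, -0.4, 0.0]
opening: 0.0462
gripper_force: 0.0
```

Request:
move_arm(plan=[[0, 0, 0, 0, 0, -1, 46], [0, 0, 0, 0, 0, -1, 46], [0, 0, 0, 0, 0, -1, 46], [0, 0, 0, 0, 0, -1, 46], [0, 0, 0, 0, 0, -1, 60], [0, 0, 0, 0.5, -1, -0.5, 93], [0, 0, 0, 1, -1, 0, 93], [0, 0, 0, 1, -1, 0, 93], [0, 0, 0, 1, -1, 0, 93], [0, 0, 0, 1, -1, 0, 93]])

```text
t: 13.9
tool_pos: [0.4597, -0.2891, 0.1511]
orientation: [0.048, 2.602, -0.026]
force: [-0.2, 1.1, 1.1]
opening: 0.0891
gripper_force: 0.0
```

```bash
cat > fin.py <<'E'
from meas import *
import sys
np.set_printoptions(suppress=True,precision=4)
def check(n,sides):
    c=cam(n); P=depth_pts(c); H,S,V=cv2.split(cv2.cvtColor(c['frame'],cv2.COLOR_RGB2HSV))
    t=np.radians(32); yw=np.radians(-.78); M=(R.from_euler('z',yw)*R.from_euler('y',-t)).as_matrix()
    C0=np.array([.6590,-.2195,.066]); 
    k=np.array([.6248,-.0084,-.3483]); C0[2]=k[0]*C0[0]+k[1]*C0[1]+k[2]
    L=(P-C0)@M
    for col,m in(('comb',(H>100)&(H<130)&(S>100)),('razor',((H<10)|(H>170))&(S>110)),('yellow',(H>15)&(H<35)&(S>120)&(V>80))):
        q=L[m&(abs(L[...,0])<.1)&(abs(L[...,1])<.1)&(L[...,2]>-.01)&(L[...,2]<.04)]
        if len(q)<30: print(col,'none'); continue
        (cx,cy),(w,h),a=cv2.minAreaRect((q[:,:2]*1000).astype(np.float32)); print(n,col,'ctr mm',cx,cy,w,h,a,'z',np.percentile(q[:,2],[10,50,90]),'x',np.percentile(q[:,0],[1,99]),'y',np.percentile(q[:,1],[1,99]))
    return c
if __name__=='__main__':
    for n in sys.argv[1:]: check(n,0)
E
python3 fin.py wrist top; python3 -c "
from d import *
delta([.449,-.42,.1],pose(-10.4)); cam('wrist','w7.png')"
```

```text
wrist comb ctr mm 3.1916732788085938 -9.260932922363281 169.5358123779297 175.24734497070312 0.6277487277984619 z [-0.0003  0.0185  0.0205] x [-0.0815  0.0838] y [-0.0951  0.0592]
wrist razor ctr mm 5.393730163574219 -31.326805114746094 170.71881103515625 121.31270599365234 7.746334075927734 z [-0.001  -0.      0.0008] x [-0.0746  0.0863] y [-0.0936  0.0353]
wrist yellow ctr mm -0.44313812255859375 0.3446044921875 145.1107940673828 183.743896484375 89.66424560546875 z [0.0074 0.0094 0.0106] x [-0.0916  0.0893] y [-0.0715  0.0712]
top comb ctr mm 1.2693862915039062 40.19892120361328 19.536401748657227 140.4638671875 88.78836059570312 z [0.0171 0.0207 0.0239] x [-0.0653  0.0706] y [0.0311 0.051 ]
razor none
top yellow ctr mm 0.41533660888671875 -0.08052825927734375 142.78762817382812 175.29493713378906 89.37257385253906 z [0.0043 0.0097 0.0134] x [-0.0861  0.0876] y [-0.0703  0.0718]
turn [0.26 5.15 1.39] shift before turn [ 1.33 -5.22  1.69] after [-0.49 -5.23  2.07] world [-0.0115 -0.1308 -0.0517] q [-0.95 -0.43  2.19  0.47  1.07 -2.66] F [ 0.  -0.4  0.3] t 14.0
```

View pics/w7.png

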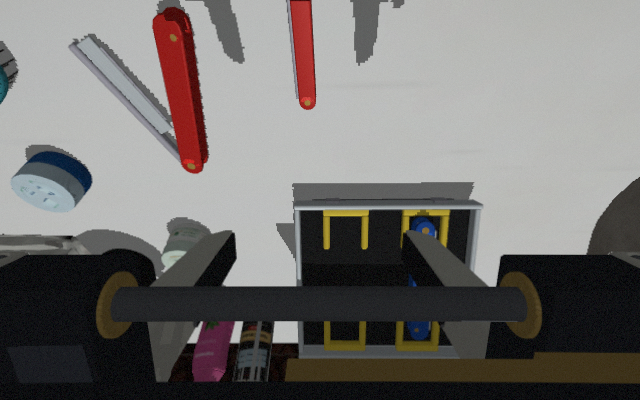

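The comb lies in the left pocket (420,270). The razor is clear, with its pivot at (192,165), other end at (173,37) and leaf tip at (75,45). I'll remeasure it from this view while approaching.

```bash
python3 - <<'E'
from d import *
c=cam('wrist'); H,S,V=cv2.split(cv2.cvtColor(c['frame'],cv2.COLOR_RGB2HSV)); P=depth_pts(c)
m=((H<10)|(H>170))&(S>110); m[:,:140]=0; m[:,230:]=0; m[185:]=0
Q=P[m]; Q=Q[(Q[:,2]>.015)&(Q[:,2]<.025)]
print(cv2.minAreaRect((Q[:,:2]*1000).astype(np.float32)))
p=ray(c,[(191.5,165),(173,37)],.02); t=ray(c,[(75,45)],.010)[0]; piv=p[0]; x=(p[1]-piv)[:2]; x/=np.linalg.norm(x); y=np.array([-x[1],x[0]]); d=(t-piv)[:2]
print(piv,p[1],'yaw',np.degrees(np.arctan2(x[1],x[0])),'tip in handle',d@x,d@y)
g=piv[:2]+.048*x+.0205*y; print('grasp',g)
yaw=np.degrees(np.arctan2(x[1],x[0]))-180
delta([*g,.06],pose(yaw)); delta([*g,-.006],pose(yaw))
E
```

```text
((448.9406433105469, -408.72137451171875), (22.829418182373047, 149.63279724121094), 79.9105453491211)
[ 0.51296137 -0.41968109  0.02      ] [ 0.39215713 -0.39456258  0.02      ] yaw 168.2540026972318 tip in handle 0.09918324257086981 0.07951832766878697
grasp [ 0.46179326 -0.4299803 ]
turn [0.33 5.17 1.64] shift before turn [ 1.81 -5.64  3.34] after [-1.14 -5.57  3.72] world [-0.0005 -0.1422 -0.093 ] q [-0.95 -0.43  2.19  0.48  1.07 -2.66] F [1.5 1.2 0.7] t 14.1
turn [0.33 5.17 1.64] shift before turn [ 3.17 -5.6   5.6 ] after [-1.14 -5.57  6.36] world [-0.0005 -0.1422 -0.159 ] q [-0.95 -0.43  2.19  0.48  1.07 -2.66] F [1.5 1.2 0.7] t 14.1
```

Request:
move_arm(plan=[[0.05, 0.9, 0.25, 0, -0.8, 0, 93], [0.05, 0.9, 0.25, 0, -0.8, 0, 93], [0.05, 0.9, 0.25, 0, -0.8, 0, 93], [0.05, 0.9, 0.25, 0, -0.8, 0, 93], [0.05, 0.9, 0.2, 0, -0.8, 0, 93], [0.05, 0.65, 0.2, 0, -0.8, 0, 93], [0, 0, 0, -0.8, -0.7, 0.5, 93], [0, 0, 0, -0.3, 0, 1, 93], [0, 0, 0, 0, 0, 1, 93], [0, 0, 0, 0, 0, 0, 93]])

```text
t: 15.1
tool_pos: [0.4739, -0.4262, 0.086]
orientation: [-0.279, -3.126, -0.003]
force: [-0.9, 0.3, -0.1]
opening: 0.093
gripper_force: 0.0
```

```bash
python3 - <<'E'
from d import *
c=cam('wrist'); H,S,V=cv2.split(cv2.cvtColor(c['frame'],cv2.COLOR_RGB2HSV)); P=depth_pts(c)
s=read_state(); T=R.from_rotvec(s['orientation']).inv().apply((P-s['tool_pos']).reshape(-1,3)).reshape(P.shape)
m=((H<10)|(H>170))&(S>110)&(P[...,2]>.015)&(P[...,2]<.025)&(abs(T[...,1])<.08)
print(m.sum(),'red T y',np.percentile(T[m][:,1],[2,98]),np.polyfit(T[m][:,0],T[m][:,1],1))
m=(S<60)&(P[...,2]>.006)&(P[...,2]<.018)&(abs(T[...,1])<.08)&(abs(T[...,0])<.06)
for a in(.03,.02,.01):
    q=T[m&(abs(T[...,0]-a)<.004)]; print('leaf',a,len(q),np.percentile(q[:,1],[2,98]) if len(q) else 0)
delta([.4615,-.432,-.006],pose(-10.4))
E
```

```text
5101 red T y [0.0023899  0.02291417] [0.00211688 0.0124849 ]
leaf 0.03 349 [-0.05003462 -0.02135986]
leaf 0.02 354 [-0.04333835 -0.0143323 ]
leaf 0.01 343 [-0.03616031 -0.00853255]
turn [-0.   -0.01  0.03] shift before turn [ 0.47 -0.28  3.78] after [ 0.47 -0.28  3.78] world [-0.0129 -0.0049 -0.0944] q [-0.81  0.31  1.5  -0.    1.33 -2.21] F [ 0.2  0.6 -0.6] t 15.15
```

Request:
move_arm(plan=[[0, 0, 0, 0.47, -0.36, 0.3, 93], [0, 0, 0, 0, 0, 0.8, 93], [0, 0, 0, 0, 0, 1, 93], [0, 0, 0, 0, 0, 0.8, 93], [0, 0, 0, 0, 0, 0.5, 93], [0, 0, 0, 0, 0, 0.3, 93], [0, 0, 0, 0, 0, 0.06, 93], [0, 0, 0, 0, 0, 0, 93], [0, 0, 0, 0, 0, 0, 70], [0, 0, 0, 0, 0, 0, 60]], force=15)

```text
t: 16.15
tool_pos: [0.4617, -0.4371, -0.0027]
orientation: [0.283, 3.126, -0.006]
force: [1.2, 0.8, -0.2]
opening: 0.0815
gripper_force: 0.0
```

Request:
move_arm(plan=[[0, 0, 0, 0, 0, 0, 45], [0, 0, 0, 0, 0, 0, 30], [0, 0, 0, 0, 0, 0, 20], [0, 0, 0, 0, 0, 0, 15], [0, 0, 0, 0, 0, 0, 15], [0, 0, 0, 0, 0, 0, 15], [0, 0, 0, 0, 0, 0, 15], [0, 0, 0, 0, 0, 0, 15], [0, 0, 0, 0, 0, 0, 15], [0, 0, 0, 0, 0, 0, 15]])

```text
t: 17.15
tool_pos: [0.461, -0.4365, -0.0039]
orientation: [0.284, 3.128, -0.004]
force: [0.8, 0.8, -1.2]
opening: 0.0255
gripper_force: 15.0
```

```bash
python3 - <<'E'
from place import *
c=cam('wrist'); H,S,V=cv2.split(cv2.cvtColor(c['frame'],cv2.COLOR_RGB2HSV)); P=depth_pts(c)
s=read_state(); T=R.from_rotvec(s['orientation']).inv().apply((P-s['tool_pos']).reshape(-1,3)).reshape(P.shape)
m=((H<10)|(H>170))&(S>110)&(P[...,2]>.014)&(P[...,2]<.026)&(abs(T[...,1])<.05)
print(m.sum(),'red T x',np.percentile(T[m][:,0],[1,99.5]),'y',np.percentile(T[m][:,1],[2,98]),np.polyfit(T[m][:,0],T[m][:,1],1))
m=(S<60)&(P[...,2]>.006)&(P[...,2]<.018)&(abs(T[...,1])<.08)
for a in(.06,.05,.04,.03):
    q=T[m&(abs(T[...,0]-a)<.004)]; print('leaf',a,len(q),np.percentile(q[:,1],[2,98]) if len(q) else 0)
print(go('R',.15,[.0140,0,-.006]), s['opening'],s['gripper_force'])
E
```

```text
9975 red T x [-0.05293089  0.09022054] y [-0.00898353  0.01168577] [-0.00065422  0.00136647]
leaf 0.06 99 [-0.01254973 -0.00992749]
leaf 0.05 95 [-0.01273654 -0.0100268 ]
leaf 0.04 92 [-0.01296012 -0.010186  ]
leaf 0.03 79 [-0.01306977 -0.01031681]
turn [-0.47 -5.31 -1.56] shift before turn [-4.    7.75 -7.99] after [-8.67  6.99 -3.99] world [0.1331 0.1732 0.1995] q [-0.84  0.4   1.56 -0.    1.17 -2.23] F [-0.2  0.2 -0.4] t 17.2
[ 0.59406911 -0.26321279  0.1955378 ] 0.02559967159369331 14.960655122995377
```

Request:
move_arm(plan=[[0, 0, 0, 0, 0, 0, 15], [0, 0, 0, 0, 0, -0.4, 15], [0, 0, 0, 0, 0, -0.8, 15], [0, 0, 0, 0, 0, -1, 15], [0, 0, 0, 0, 0, -1, 15], [0, 0, 0, 0, 0, -1, 15], [0, 0, 0, 0, 0, -1, 15], [0, 0, 0, 0, 0.5, -1, 15], [0, 0, 0, 0, 0.9, -0.6, 15], [0, 0, 0, 0, 1, 0, 15]], force=25)

```text
t: 18.2
tool_pos: [0.4731, -0.3781, 0.1705]
orientation: [0.285, 3.122, -0.01]
force: [0.9, 1.2, -0.4]
opening: 0.0247
gripper_force: 25.0
```

Request:
move_arm(plan=[[0, 0, 0, 0, 1, 0, 15], [0, 0, 0, 0, 1, 0, 15], [0, 0, 0, 0, 1, 0, 15], [0, 0, -0.3, 0, 1, 0, 15], [0, -0.7, -0.3, 0, 0.7, 0, 15], [0, -0.9, -0.3, 0, 0.3, 0, 15], [-0.1, -0.9, -0.3, 0, 0, 0, 15], [-0.1, -0.9, -0.3, 0, 0, 0, 15], [-0.1, -0.9, 0, 0, 0, 0, 15], [0, -0.9, 0, 0, 0, 0, 15]])

```text
t: 19.2
tool_pos: [0.4935, -0.2543, 0.1673]
orientation: [0.023, 2.591, -0.001]
force: [0.8, 0.4, -0.9]
opening: 0.0253
gripper_force: 25.0
```

```bash
python3 -c "
from place import *
go('R',.10,[.0153,-.0006,-.004])"
```

```text
turn [ 0.01 -0.07 -0.05] shift before turn [-4.09 -0.27  3.06] after [-4.06 -0.29  3.1 ] world [ 0.1271 -0.0087 -0.0118] q [-0.85 -0.43  2.17  0.46  1.06 -2.56] F [ 0.8  0.4 -0.9] t 19.2
```

Request:
move_arm(plan=[[0, -0.07, -0.05, -0.6, -0.1, 0, 15], [0, 0, 0, -0.8, -0.1, 0, 15], [0, 0, 0, -1, -0.09, 0, 15], [0, 0, 0, -0.8, 0, 0.4, 15], [0, 0, 0, -0.6, 0, 0.8, 15], [0, 0, 0, -0.1, 0, 0.8, 15], [0, 0, 0, 0, 0, 0.6, 15], [0, 0, 0, 0, 0, 0.4, 15], [0, 0, 0, 0, 0, 0, 15], [0, 0, 0, 0, 0, 0, 15]])

```text
t: 20.2
tool_pos: [0.6154, -0.2626, 0.1534]
orientation: [0.017, 2.589, -0.001]
force: [-0.1, -0.7, -0.3]
opening: 0.0253
gripper_force: 25.0
```

```bash
python3 rel.py r; python3 -c "
from place import *
go('R',.0,[.0153,-.0006,-.004])"
```

```text
floor [ 0.6244 -0.0081 -0.3479] tilt 31.98377550817962 dir -0.7435779843463552 20468 0.0007698065041644662
n in tool [ 0.0052  0.003  -1.    ]
yel [282  72  25  65 744] W [[0.5747, -0.2904, 0.0242], [0.614, -0.2763, 0.0483]] T [[0.0561, -0.0284, 0.0869], [0.1024, -0.0145, 0.0912]] h [0.0073 0.0094 0.0107]
yel [338  72  11  64 180] W [[0.5752, -0.2449, 0.0234], [0.6139, -0.2392, 0.0474]] T [[0.0573, 0.0168, 0.0874], [0.1027, 0.0229, 0.0909]] h [0.0072 0.009  0.0105]
yel [ 393   72   71   65 2035] W [[0.5763, -0.2009, 0.0237], [0.6154, -0.1503, 0.0481]] T [[0.0568, 0.0611, 0.0872], [0.1025, 0.1117, 0.0955]] h [0.0047 0.0093 0.0108]
yel [425  97   9  10  70] W [[0.5864, -0.1808, 0.0426], [0.5915, -0.175, 0.0472]] T [[0.0778, 0.0812, 0.077], [0.0836, 0.0869, 0.0794]] h [0.0188 0.0199 0.021 ]
yel [386 233  10  21 187] W [[0.6909, -0.2024, 0.0926], [0.7044, -0.1953, 0.1048]] T [[-0.0491, 0.061, 0.0866], [-0.0323, 0.0681, 0.0925]] h [0.0055 0.0091 0.0107]
yel [434 233  12  21 203] W [[0.6914, -0.1588, 0.0923], [0.7055, -0.1519, 0.1046]] T [[-0.0493, 0.1048, 0.087], [-0.0323, 0.1115, 0.0936]] h [0.0045 0.0089 0.0104]
yel [411 250   5   4  16] W [[0.6925, -0.1839, 0.1096], [0.6947, -0.1807, 0.1115]] T [[-0.0444, 0.0795, 0.0767], [-0.0417, 0.0828, 0.0782]] h [0.0193 0.0203 0.0207]
yel [342 268   2  17  27] W [[0.7166, -0.2424, 0.113], [0.7289, -0.2413, 0.1208]] T [[-0.0791, 0.0213, 0.0869], [-0.0646, 0.0225, 0.089]] h [0.0083 0.0091 0.01  ]
yel [293 272   3  13  31] W [[0.7201, -0.2873, 0.1147], [0.7292, -0.2852, 0.1209]] T [[-0.08, -0.0234, 0.0867], [-0.0691, -0.0215, 0.0886]] h [0.0086 0.0095 0.0102]
handle T: near end x [0.0482 0.091 ] y [-0.0091  0.0116] plane [-0.0006 -0.0234] 8229
handle height over floor [0.1199 0.1212 0.1224]
turn [ 0.02 -0.05 -0.01] shift before turn [-0.23 -0.01  4.05] after [-0.21  0.    4.05] world [ 0.0581 -0.0007 -0.0832] q [-0.67 -0.1   1.92  0.42  0.91 -2.42] F [ 0.7  0.3 -0.2] t 20.25
```

Request:
move_arm(plan=[[0.02, -0.05, 0, -0.05, -0.09, 0.4, 15], [0, 0, 0, 0, 0, 0.8, 15], [0, 0, 0, 0, 0, 0.9, 15], [0, 0, 0, 0, 0, 0.7, 15], [0, 0, 0, 0, 0, 0.4, 15], [0, 0, 0, 0, 0, 0.3, 15], [0, 0, 0, 0, 0, 0.2, 15], [0, 0, 0, 0, 0, 0.1, 15], [0, 0, 0, 0, 0, 0, 15], [0, 0, 0, 0, 0, 0, 15]])

```text
t: 21.25
tool_pos: [0.667, -0.2657, 0.0736]
orientation: [0.018, 2.583, -0.004]
force: [0.5, 0.5, -0.7]
opening: 0.025
gripper_force: 25.0
```

```bash
python3 rel.py r|cut -c1-220
```

```text
floor [ 0.625  -0.0082 -0.3482] tilt 32.00692662063634 dir -0.7517925630394062 42661 0.0007291459097348101
n in tool [-0.0002  0.0006 -1.    ]
yel [ 266   43  105  102 4713] W [[0.5752, -0.2898, 0.0232], [0.6135, -0.2402, 0.048]] T [[0.0591, -0.0251, -0.0085], [0.1043, 0.0245, -0.0026]] h [0.006  0.0094 0.0107]
yel [ 436   43  119  102 5459] W [[0.5763, -0.2011, 0.0237], [0.6157, -0.1508, 0.048]] T [[0.0585, 0.0636, -0.0083], [0.104, 0.1138, -0.0006]] h [0.0038 0.0092 0.0106]
yel [494  81  16  17 200] W [[0.5862, -0.1816, 0.043], [0.5915, -0.1748, 0.0468]] T [[0.0795, 0.0829, -0.0187], [0.0857, 0.0897, -0.0163]] h [0.0189 0.02   0.0211]
yel [326  94  10  11  85] W [[0.5866, -0.2614, 0.0509], [0.5901, -0.2573, 0.0539]] T [[0.0757, 0.0032, -0.0248], [0.0799, 0.0073, -0.0224]] h [0.0252 0.0264 0.0272]
yel [ 278  321   81   38 1633] W [[0.7101, -0.2899, 0.1088], [0.729, -0.2432, 0.1212]] T [[-0.0777, -0.0235, -0.0084], [-0.0553, 0.0232, -0.0006]] h [0.0036 0.0094 0.0107]
yel [315 326  13  12 122] W [[0.6908, -0.2681, 0.1164], [0.6967, -0.2614, 0.1198]] T [[-0.0495, -0.0021, -0.0247], [-0.0431, 0.0046, -0.0226]] h [0.0253 0.026  0.0269]
handle T: near end x [0.0483 0.0912] y [-0.0091  0.0117] plane [-0.0002 -0.0234] 8280
handle height over floor [0.0246 0.0259 0.0271]
```

Request:
move_arm(plan=[[0, 0, 0, 0, 0, 0.1, 15], [0, 0, 0, 0, 0, 0.06, 15], [0, 0, 0, 0, 0, 0.04, 15], [0, 0, 0, 0, 0, 0.02, 15], [0, 0, 0, 0, 0, 0.02, 15], [0, 0, 0, 0, 0, 0, 15], [0, 0, 0, 0, 0, 0, 15], [0, 0, 0, 0, 0, 0, 15], [0, 0, 0, 0, 0, 0, 15], [0, 0, 0, 0, 0, 0, 15]])

```text
t: 22.3
tool_pos: [0.6696, -0.2653, 0.0683]
orientation: [0.017, 2.584, -0.003]
force: [-11.4, 3.8, 9.1]
opening: 0.0249
gripper_force: 25.1
```

```bash
python3 rel.py r|tail -2
```

```text
handle T: near end x [0.0485 0.0916] y [-0.0089  0.012 ] plane [ 0.0062 -0.0237] 8369
handle height over floor [0.0188 0.0201 0.0213]
```

Contact is felt (about 14 N) with the razor seated on the floor. I'll release it and back off.

Request:
move_arm(plan=[[0, 0, 0, 0, 0, -0.02, 15], [0, 0, 0, 0, 0, 0, 15], [0, 0, 0, 0, 0, 0, 28], [0, 0, 0, 0, 0, 0, 34], [0, 0, 0, 0, 0, 0, 42], [0, 0, 0, 0, 0, 0, 46], [0, 0, 0, 0, 0, 0, 46], [0, 0, 0, 0, 0, -0.2, 46], [0, 0, 0, 0, 0, -0.6, 46], [0, 0, 0, 0, 0, -1, 46]])

```text
t: 23.35
tool_pos: [0.6448, -0.2643, 0.1051]
orientation: [0.018, 2.586, -0.001]
force: [0.2, -0.8, 0.5]
opening: 0.0461
gripper_force: 0.0
```

Request:
move_arm(plan=[[0, 0, 0, 0, 0, -1, 46], [0, 0, 0, 0, 0, -1, 46], [0, 0, 0, 0, 0, -1, 46], [0, 0, 0, 0, 0, -1, 46], [0, 0, 0, 0, 0, -1, 46], [0, 0, 0, 1, 0, -1, 46], [0, 0, 0, 1, 0, 0, 46], [0, 0, 0, 1, 0, 0, 46], [0, 0, 0, 0, 0, 0, 46], [0, 0, 0, 0, 0, 0, 46]])

```text
t: 24.35
tool_pos: [0.5028, -0.2637, 0.1945]
orientation: [0.019, 2.583, -0.004]
force: [0.9, -0.1, -0.1]
opening: 0.0463
gripper_force: 0.0
```

```bash
python3 fin.py top wrist; python3 - <<'E'
from meas import *
import numpy as np
np.set_printoptions(suppress=True,precision=4)
c=cam('wrist'); P=depth_pts(c); H,S,V=cv2.split(cv2.cvtColor(c['frame'],cv2.COLOR_RGB2HSV))
M=(R.from_euler('z',np.radians(-.76))*R.from_euler('y',-np.radians(32))).as_matrix(); C0=np.array([.659,-.2195,0]); C0[2]=.625*C0[0]-.0082*C0[1]-.3482
L=(P-C0)@M
box=(abs(L[...,0])<.08)&(L[...,2]>.017)&(L[...,2]<.024)
for n,m,s in(('comb',(H>95)&(H<130)&(S>90),1),('razor',((H<10)|(H>170))&(S>110),-1)):
    q=L[m&box&(L[...,1]*s>.02)&(L[...,1]*s<.07)]
    print(n,len(q),'x',np.percentile(q[:,0],[.5,99.5]),'y',np.percentile(q[:,1],[1,99]),'slope',np.polyfit(q[:,0],q[:,1],1)[0],np.polyfit(q[:,0],q[:,2],1)[0],'z',np.median(q[:,2]))
    w=L[(S<70)&(V>70)&(abs(L[...,0])<.07)&(L[...,2]>.007)&(L[...,2]<.0165)&(L[...,1]*s>.02)&(L[...,1]*s<.07)]
    for a in(-.05,-.03,0,.03,.05):
        t=w[abs(w[:,0]-a)<.01]; print('  leaf',a,len(t),np.percentile(t[:,1],[2,98]) if len(t)>3 else '')
print(read_state()['tool_pos'],read_state()['force'],read_state()['t'])
for q in[(408,179),(447,219),(209,269)]: print(depth_pts(T)[q[1],q[0]] if 0 else '',end='')
t=cam('top'); D=depth_pts(t)
for q in[(408,179),(447,219),(209,269)]: print(D[q[1],q[0]])
E
```

```text
top comb ctr mm 1.5653076171875 41.11524963378906 20.21526527404785 140.09092712402344 89.93328857421875 z [0.0169 0.0203 0.024 ] x [-0.0651  0.0705] y [0.0311 0.0509]
top razor ctr mm -3.9738616943359375 -39.810951232910156 149.58718872070312 19.316930770874023 0.5434149503707886 z [0.015  0.02   0.0232] x [-0.0763  0.0694] y [-0.0498 -0.0305]
top yellow ctr mm 0.38970947265625 -0.00077056884765625 142.71392822265625 175.56387329101562 89.3258285522461 z [0.0045 0.0099 0.0134] x [-0.0863  0.0874] y [-0.0703  0.0719]
wrist comb ctr mm 9.9218168258667 -8.467704772949219 127.80775451660156 185.25477600097656 24.865480422973633 z [0.0054 0.0195 0.0206] x [-0.0807  0.0351] y [-0.0737  0.0515]
wrist razor ctr mm 23.495162963867188 -21.696044921875 174.1014862060547 143.48641967773438 51.75916290283203 z [0.0185 0.0197 0.0207] x [-0.0809  0.0658] y [-0.0541 -0.0318]
wrist yellow ctr mm -9.167869567871094 0.2483367919921875 167.05813598632812 145.3784942626953 0.0021252448204904795 z [0.0075 0.0094 0.0106] x [-0.0926  0.0716] y [-0.0716  0.0688]
comb 1420 x [-0.0793  0.019 ] y [0.0299 0.0515] slope 0.044630422635198695 0.0017028714919464422 z 0.019608045441404445
  leaf -0.05 33 [0.053  0.0556]
  leaf -0.03 32 [0.0531 0.0559]
  leaf 0 27 [0.0536 0.056 ]
  leaf 0.03 10 [0.0539 0.0555]
  leaf 0.05 0 
razor 2151 x [-0.0791  0.0644] y [-0.054  -0.0329] slope -0.001199517144734706 0.00010145305644217884 z 0.019610630075652398
  leaf -0.05 67 [-0.0584 -0.0548]
  leaf -0.03 49 [-0.0573 -0.0549]
  leaf 0 47 [-0.0576 -0.0551]
  leaf 0.03 47 [-0.0578 -0.0552]
  leaf 0.05 29 [-0.0579 -0.0553]
[ 0.5037 -0.2637  0.1951] [ 0.0172  0.4221 -0.6952] 24.5
[ 0.6479 -0.4629  0.0489]
[ 0.5323 -0.5714  0.0407]
[0.4063 0.1084 0.0199]
```

```bash
python3 -c "
from plant import close_job
print(close_job())"
```

```text
the job is handed in; nothing more can be done
None
```

Job handed in at about 24.5 s: the last check showed the comb shut and flat in the left pocket and the razor in the right, about 4 mm below centre and within 2 mm across, pots and tape roll unmoved; the hand-in gave no verdict.

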